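# Put the press dies back with their punches

## Task

Each of the three wooden tool blocks has a punch standing on it, but the three steel dies lie on the wrong blocks. Move them so that each block has in its pocket the die whose hole its punch fits; the rubber mat is free for parking a die on the way. Lower every die into place rather than dropping it, never let one touch the bare steel table, and do not disturb the dish of tablets or the tablet roll.

Things in the scene. Friction and masses are not known exactly. Their poses are not given: they have to be found in the camera images.
- die_round_c (a point): die with the WIDE ROUND hole: bright steel ring 50 mm in outside diameter, 36 mm high, standing on its flat face, with a plain round hole 34 mm across right through it; 0.30 kg. The point is at its centre, half-way up (18 mm above its underside); z is its axis, up.
- die_pin_c (a point): die with the SMALL ROUND hole: bright steel ring 50 mm in outside diameter, 36 mm high, standing on its flat face, with a plain round hole 14 mm across right through it; 0.50 kg. The point is at its centre, half-way up (18 mm above its underside); z is its axis, up.
- die_bar_c (a point): die with the OBLONG hole: bright steel ring 50 mm in outside diameter, 36 mm high, standing on its flat face, with a slot 38 x 14 mm with round ends right through it; 0.42 kg. The point is at its centre, half-way up (18 mm above its underside); z is its axis, up. It may lie at any turn about its axis.
- block_round: fixed brown wooden tool block, 165 x 92 mm, with a THICK ROUND punch tip, 33 mm across. Origin at table level on the axis of its pocket (round, 70 mm across, 6 mm deep, black floor at z = 18 mm, block top at z = 24 mm). A die seated in it has its centre at z = 36 mm. Own x points to the punch, at x = +88 mm (its size: see block_bar); block spans x -45 to +120, y -46 to +46 mm.
- block_pin: fixed tool block with a THIN ROUND punch tip, 13 mm across; otherwise, and in pocket, sizes, origin and axes, just like block_round. The blocks are turned up to 26 degrees either way from pointing their punch along world +x, straight away from the robot.
- block_bar: fixed tool block with an OBLONG punch tip, 37 x 13 mm with round ends; otherwise just like block_round. On all blocks the punch is fixed upright at x = +88 mm, y = 0: black barrel 42 mm across (foot flange 52 mm across, 4 mm thick) up to z = 46 mm, and on it the bright tip up to z = 74 mm.
- mat: black rubber mat fixed on the table, 130 x 130 mm, 6 mm thick, empty at the start: the free spot. Origin at the centre of its underside; a die standing on it has its centre 24 mm above the origin.
- dish: bystander: loose round black dish, 120 mm across the rim, 28 mm high, full of white tablets; origin at the centre of its underside. To be left alone.
- roll: bystander: loose white ribbed roll of wrapped tablets lying on the table, 45 mm across and 150 mm long along its x axis; origin under its middle at table level. To be left alone.
- table: the bare steel table top, at z = 0
Not all that is in view belongs to the job. What is shaped like the part that bears die_bar_c but blue or yellow is not meant.

How it is judged:
By the outcome, as a careful person would: the job done as asked, in the order asked, and still so for the second after the job is handed in, with the robot touching nothing.
It also fails if it takes over 102 s, if anything falls off the work surface, if the arm or the gripper's body presses on something with over 40 N, if the wrist force passes 120 N, or if a joint passes its speed limit or range.

## Robot

A 6-joint arm with a two-finger parallel gripper is mounted at the origin on the work surface. World frame = base frame: x ahead of the robot, y to its left, z up, the work surface at z = 0. Lengths are in m, angles in degrees, forces in N, time in s.
With the tool pointing down it reaches from about 0.325 to 0.775 m from the base axis. Payload 5.5 kg.
Tool frame: the origin (TCP) lies at the centre of the arm's flange, where the gripper is bolted on; the fingertips stand 182 mm ahead of it and the grasp point (between the pads) lies 163 mm ahead of it; z points along the fingers, y is the line along which they close (so a half turn about z gives the same grasp; the last joint's range is limited). The gripper opens to 88 mm and grips with 3 to 60 N. Pads are 20 mm wide; open, the fingers measure 115 mm over their backs; the gripper's body (75 mm by 178 mm) begins 61 mm behind the grasp point.
Start: joints at [-3.249, 5.22, 70.514, -0, 104.267, -3.249], TCP at [0.6, -0, 0.405] pointing down, gripper open.
Joint ranges: [-164.24, 164.24], [-49.07, 125.15], [9.68, 141.18], [-86.29, 266.29], [3.28, 154.24], [-151.56, 151.56]. Speed limits (degrees/s): [147.25, 147.25, 172.46, 180, 180, 180].

## Interface

Orientations are given as [roll, pitch, yaw] about the fixed x, y, z axes, in that order (R = Rz(yaw) Ry(pitch) Rx(roll)).
In Python, from station import r gives the robot as it stands. The module is installed in compiled form; this text tells all that it offers. Calls block until the motion is done:
- r.reach(position, orientation): joint-space move of the TCP to a pose.
- r.servo_line(position, rotation=None, speed=0.15): straight line of the TCP; rotation=None keeps the orientation; speed is the mean speed in m/s.
- r.move_joints(angles): joint-space move.
- r.let_go() and r.grab(squeeze=None): open the fingers fully, or close them until they stop; squeeze is the grip in N (None keeps the last).
- r.wait(seconds).
- r.inverse_kinematics(position, orientation): joint angles nearest the present ones, or None.
- r.sense(): the state.
- r.snapshot(name): name is "scene" or "side" or "wrist"; returns a dict with "frame" (420x560x3 uint8, red, green, blue), "fx", "fy", "cx", "cy" (pixels), "dist_coeffs" ([k1, k2, p1, p2, k3] as OpenCV has them; the pictures are not rectified), "R" (3x3) and "t" (3): a world point X has camera coordinates R X + t. Camera axes: x right, y down, z forward; pixel columns grow to the right and rows downward; lengths in m; the calibration is good to about 2 mm. A picture is of the moment at which its call begins. There is no depth.
A pose or a line that the arm cannot do raises r.IKError and nothing moves.
- r.hand_in(): hands the job in; it is judged then, once.
The state is a dict: "clock": time; "joints": joint angles; "joint_vel": joint speeds; "joint_torque": joint torques, N m; "tcp_pos": TCP position; "orientation": TCP orientation; "contact_force": force on the tool from outside, world axes, zero at the start; "torque": the same for the moment, N m; "opening": finger opening in m; "gripper_force": force on a finger pad.
Only numpy, scipy, OpenCV 4.12 (cv2) and the standard library are available. Lean on these libraries where they do the work, as an engineer would, in place of code of your own. Each camera call takes 0.05 s, during which the arm holds its last target. There are 200 camera calls.

## Working session

There is one attempt and no reset: what is moved stays moved. The work goes in short steps, each a Python script; the robot and the scene stay as the last script left them, time stands still between calls to the robot, and variables do not carry over. Pictures are saved under pics/ and viewed, at most 14 in all, crops included, and the job is handed in when it is done.

```bash
mkdir -p pics; python3 - <<'E'
from station import r
import cv2,json
for n in ("scene","side","wrist"):
    s=r.snapshot(n); cv2.imwrite(f"pics/{n}0.png",cv2.cvtColor(s["frame"],cv2.COLOR_RGB2BGR))
    print(n,s["fx"],s["cx"],s["cy"],s["dist_coeffs"],s["R"],s["t"])
a=[cv2.imread(f"pics/{n}0.png") for n in("scene","side")]
E
```

```text
scene 426.38488626345304 279.2268409956539 210.77481891403005 [0.00668172 0.         0.         0.         0.        ] [[-0.87663847  0.48094064 -0.01418068]
 [ 0.27300793  0.47292643 -0.83773938]
 [-0.39619649 -0.73826601 -0.54588611]] [ 0.47025256 -0.11903898  1.21284303]
side 381.80751017228386 280.0292883601806 205.71292215487333 [0.00270112 0.         0.         0.         0.        ] [[-0.9949784  -0.0989404   0.01512581]
 [-0.08358228  0.73819744 -0.66938669]
 [ 0.05506355 -0.66728954 -0.74276017]] [0.53602767 0.08744493 1.10453383]
wrist 369.40283655561336 277.83006007063153 213.24127498681904 [-0.03013026  0.          0.          0.          0.        ] [[ 9.99997898e-01 -9.56962979e-04 -1.81324201e-03]
 [-4.75443365e-04 -9.68518068e-01  2.48942815e-01]
 [-1.99438670e-03 -2.48941430e-01 -9.68516488e-01]] [-0.59837145 -0.02932745  0.39066063]
```

View pics/scene0.png

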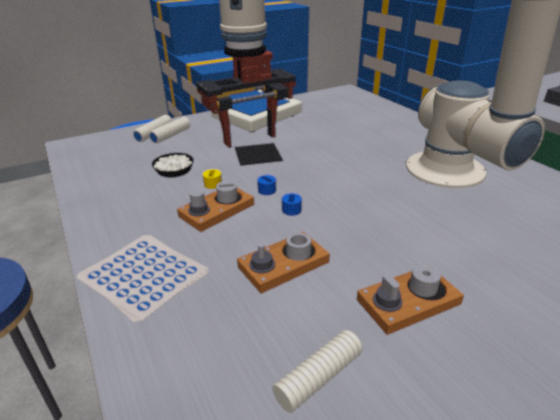

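View pics/side0.png

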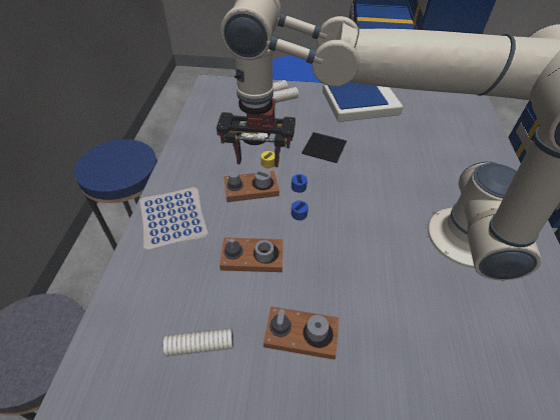

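View pics/wrist0.png

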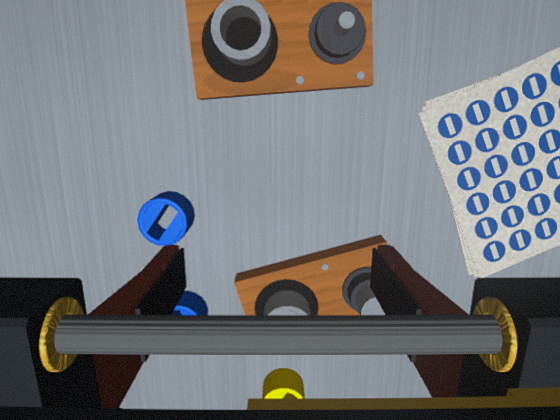

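Scene view candidates for dies: steel at (227,190), (298,243), (426,281). Blue at (267,184) and (291,203) and yellow at (212,178) are decoys. I'll check the choice in zoomed crops.

```bash
python3 - <<'E'
import cv2,numpy as np
S=cv2.imread("pics/scene0.png");D=cv2.imread("pics/side0.png")
c=lambda I,x,y:cv2.resize(I[y:y+75,x:x+66],(264,300),interpolation=cv2.INTER_CUBIC)
def c(I,x,y,w=66):
    return cv2.resize(I[y:y+75,x:x+w],(264,300),interpolation=cv2.INTER_CUBIC)
top=np.hstack([c(S,178,160),c(S,247,215),c(S,372,250)])
bot=np.hstack([c(D,218,145),c(D,219,212),c(D,267,292)])
cv2.imwrite("pics/m.png",np.vstack([top,bot]))
E
```

```text
(no output)
```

View pics/m.png

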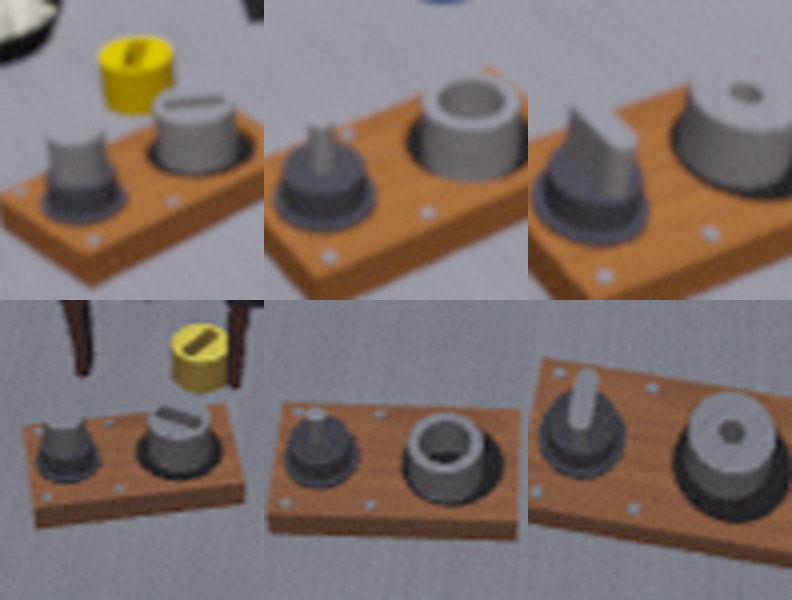

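Crops confirm: block_round (scene 216,205) holds the bar die, block_pin (283,258) holds the wide-round die, and block_bar (410,297) holds the small-round die. Next I look at each from above with the wrist camera.

```bash
cat > h.py <<'E'
from station import r
import cv2,numpy as np
def ray(s,uv,z):
    K=np.array([[s["fx"],0,s["cx"]],[0,s["fy"],s["cy"]],[0,0,1]])
    p=cv2.undistortPoints(np.float64(uv).reshape(-1,1,2),K,np.float64(s["dist_coeffs"])).reshape(-1,2)
    R=np.array(s["R"]);C=-R.T@np.array(s["t"]);d=np.c_[p,np.ones(len(p))]@R
    return (C+d*((z-C[2])/d[:,2])[:,None])[:,:2]
def snap(n,f):
    s=r.snapshot(n);cv2.imwrite(f"pics/{f}.png",cv2.cvtColor(s["frame"],cv2.COLOR_RGB2BGR));return s
E
python3 - <<'E'
from h import *
s=r.snapshot("side")
die=ray(s,[(262.7,175.5),(264.5,247.5),(317.7,325)],.054)
tip=np.vstack([ray(s,[(234.8,185)],.028),ray(s,[(232,240.5),(281.5,315)],.074)])
print(die,tip,np.degrees(np.arctan2(*(tip-die).T[::-1])),"mat",ray(s,[(325,147)],.006))
st=r.sense();print(st["orientation"],st["clock"])
o=st["orientation"]; ims=[]
for k in range(3):
    c=(die[k]+tip[k])/2
    r.reach([c[0],c[1]-.068,.405],o)
    s=snap("wrist",f"w{k}");f=s["frame"];ims.append(f[:300,100:460])
    hsv=cv2.cvtColor(f,cv2.COLOR_RGB2HSV)
    m=cv2.inRange(hsv,(5,90,50),(20,255,255))
    m[260:]=0
    m=cv2.morphologyEx(m,cv2.MORPH_CLOSE,np.ones((5,5)))
    cn=max(cv2.findContours(m,0,2)[0],key=cv2.contourArea)
    P=ray(s,cn[:,0,:],.024)
    rc=cv2.minAreaRect(np.float32(P*1000)); bx=cv2.boxPoints(rc)
    g=cv2.medianBlur(cv2.cvtColor(f,cv2.COLOR_RGB2GRAY),3)
    h=cv2.HoughCircles(g[:260],cv2.HOUGH_GRADIENT,1,30,param1=80,param2=18,minRadius=24,maxRadius=31)
    print(k,rc,"circ",None if h is None else [(q[:2].tolist(),q[2],ray(s,[q[:2]],.054)[0].round(4).tolist()) for q in h[0][:5]])
print(r.sense()["clock"])
cv2.imwrite("pics/wm.png",cv2.cvtColor(cv2.resize(np.hstack(ims),(800,222)),cv2.COLOR_RGB2BGR))
E
```

```text
[[ 0.6062113  -0.1276611 ]
 [ 0.56622956  0.14291083]
 [ 0.42036206  0.34177019]] [[ 0.69100702 -0.10227916]
 [ 0.65053961  0.14436761]
 [ 0.50312028  0.33624852]] [16.66404218  0.98990641 -3.817143  ] mat [[ 0.41305025 -0.34857231]]
[-1.79928076e+02 -3.81820952e-03  9.00014064e+01] 0.2
0 ((643.5064086914062, -120.77040100097656), (165.01463317871094, 91.74263763427734), 15.94184398651123) circ [([233.5, 143.5], np.float32(27.1), [0.6079, -0.135]), ([93.5, 25.5], np.float32(25.8), [0.4937, -0.0374]), ([325.5, 112.5], np.float32(26.8), [0.6887, -0.1084]), ([115.5, 154.5], np.float32(24.6), [0.5015, -0.1444]), ([234.5, 258.5], np.float32(26.6), [0.6056, -0.2436])]
1 ((601.0502319335938, 138.79869079589844), (165.20045471191406, 91.7283935546875), 4.282646179199219) circ [([233.5, 119.5], np.float32(29.3), [0.5686, 0.1424]), ([325.5, 119.5], np.float32(28.0), [0.6489, 0.1423])]
2 ((454.0248107910156, 342.7848205566406), (91.78197479248047, 164.99864196777344), 86.02155303955078) circ [([227.5, 116.5], np.float32(30.4), [0.4176, 0.3401]), ([323.5, 115.5], np.float32(27.3), [0.5012, 0.3407]), ([458.5, 66.5], np.float32(26.0), [0.6152, 0.3815])]
3.125
```

View pics/wm.png

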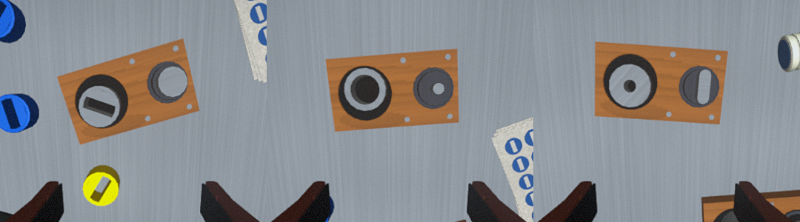

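Block and die poses are clear: the fitted rectangles come out at 165 x 92 mm, as specified. First transfer: bar die to the mat.

```bash
cat >> h.py <<'E'
B={"round":(.6075,-.1311,15.94),"pin":(.5637,.1360,4.28),"bar":(.4166,.3454,-3.98)}
GO=.163+.012   # TCP above die centre at grasp
def yaw(p,w):
    c=[]
    for y in (w,w+180,w-180):
        q=r.inverse_kinematics([p[0],p[1],.30],[180,0,y])
        if q is not None: c.append((abs(np.array(q)[5]),y))
    return min(c)[1]
def pick(p,w,zc):
    o=[180,0,yaw(p,w)]
    r.let_go(); r.reach([*p,zc+GO+.08],o)
    r.servo_line([*p,zc+GO],speed=.08); r.grab(40); r.wait(.2)
    s=r.sense(); print("grab",s["opening"],s["gripper_force"])
    r.servo_line([*p,zc+GO+.10],speed=.1)
    s=r.sense(); print("up",s["opening"],s["contact_force"],s["clock"])
def place(p,w,zc):
    o=[180,0,yaw(p,w)]
    r.reach([*p,zc+GO+.10],o)
    r.servo_line([*p,zc+GO+.006],speed=.1); r.wait(.2)
    f0=r.sense()["contact_force"][2]
    for d in np.arange(.004,-.0031,-.001):
        r.servo_line([*p,zc+GO+d],speed=.02); df=r.sense()["contact_force"][2]-f0
        if df>3: break
    print("contact at",d,df)
    r.let_go(); r.wait(.2); r.servo_line([*p,zc+GO+.09],speed=.1)
    print("placed",r.sense()["clock"])
E
python3 - <<'E'
from h import *
pick((.6079,-.134),B["round"][2],.036)
place((.413,-.34),60,.024)
s=snap("side","s1")
E
```

```text
grab 0.04998719303683865 39.999932607170194
up 0.05013706500054816 [-0.63577584  0.49255987 -5.12528264] 8.1583
contact at -0.001 9.315373966626744
placed 14.1
```

View pics/s1.png

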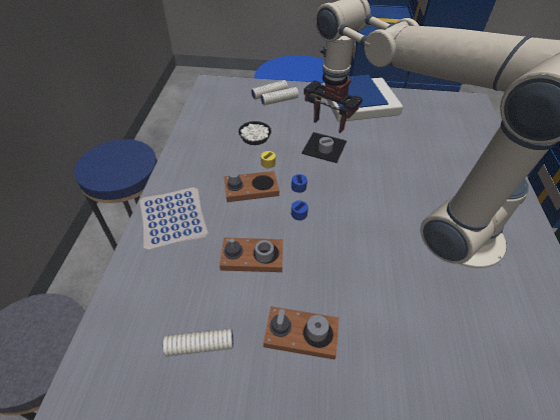

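The bar die stands on the mat at (325,145), and block_round's pocket at (263,183) is empty. Next are the round and pin dies.

```bash
python3 - <<'E'
from h import *
pick((.5675,.1415),B["pin"][2],.036)
place(B["round"][:2],B["round"][2],.036)
pick((.4176,.341),B["bar"][2],.036)
place(B["pin"][:2],B["pin"][2],.036)
s=snap("side","s2")
E
```

```text
grab 0.05003578783506414 40.000090124085546
up 0.04995894139650071 [-0.34614238 -1.00281652 -3.8491494 ] 19.3833
contact at -0.001 7.634481879690677
placed 26.3083
grab 0.048703021133218324 39.999923491850495
up 0.0490963139226974 [ 0.47775429  0.53805625 -4.81453325] 31.5667
contact at -0.001 9.5077162032665
placed 37.375
```

View pics/s2.png

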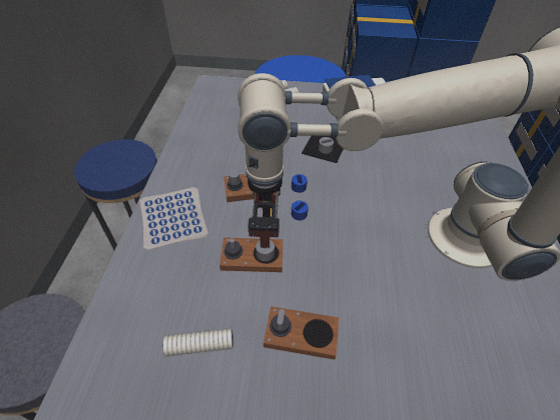

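The pin die is in block_pin at (265,250), and block_bar's pocket at (318,333) is empty. Now the bar die goes from the mat to block_bar, and I check all three from above.

```bash
python3 - <<'E'
from h import *
pick((.413,-.34),60,.024)
place(B["bar"][:2],B["bar"][2],.036)
ims=[]
for k in ("bar","pin","round"):
    x,y,w=B[k]
    r.reach([x+.037,y-.068,.405],[180,0,90])
    f=snap("wrist","f_"+k)["frame"];ims.append(f[:300,100:460])
s=snap("side","s3")
print(r.sense()["clock"])
a=cv2.resize(np.hstack(ims),(800,222));b=cv2.resize(s["frame"],(500,375))
cv2.imwrite("pics/fin.png",cv2.cvtColor(np.vstack([a,np.pad(b,((0,0),(0,300),(0,0)))]),cv2.COLOR_RGB2BGR))
E
```

```text
grab 0.04977373987733241 39.99994851183146
up 0.049917425058883365 [ 0.07193868  0.02177199 -5.02220524] 42.6417
contact at -0.001 8.063838473913481
placed 49.875
53.3583
```

View pics/fin.png

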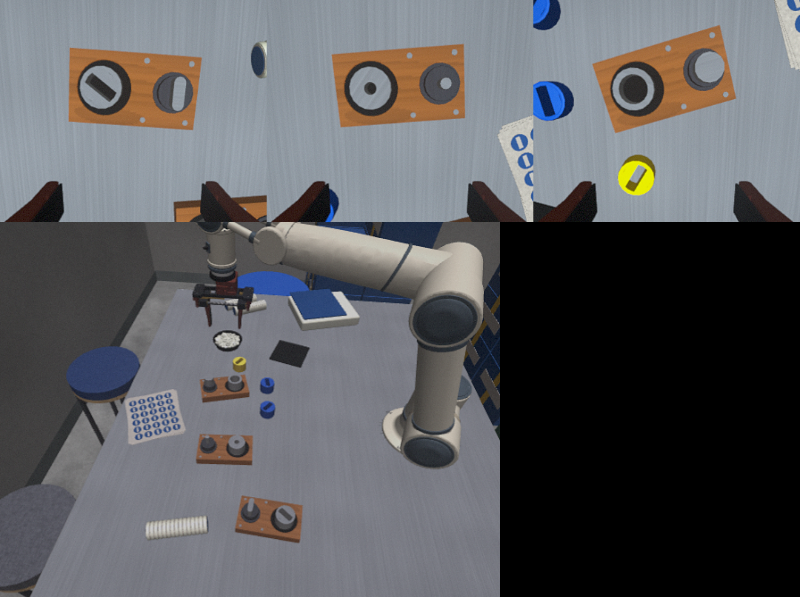

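All three dies sit flat in the right pockets: bar at (103,87), pin at (371,88) and round at (634,89). The dish and roll haven't moved, and the gripper is clear.

```bash
python3 -c "
from station import r
print(r.hand_in())"
```

```text
the job is handed in; nothing more can be done
None
```

I handed the job in at about 53 s on the robot's clock: the final pictures show each die seated in the block whose punch fits it, the mat empty again, and the dish and roll where they were; the hand-in call returned no verdict.

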